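# Swap two jaw models on their colour-coded stands

### The arm

A 6-joint arm with a two-finger parallel gripper is mounted at the origin on a cart in front of the work surface, level with it; the furniture and walls round the work are solid. World frame = base frame: x ahead of the robot, y to its left, z up, the work surface at z = 0. Lengths are in m, angles in rad, forces in N, time in s.
With the tool pointing down it reaches from about 0.3 to 0.775 m from the base axis. Payload 14.6 kg.
Tool frame: the origin (TCP) lies at the very end of the fingers, on their centre line; the grasp point (between the pads) lies 19 mm behind it; z points along the fingers, y is the line along which they close (so a half turn about z gives the same grasp; the last joint's range is limited). The gripper opens to 94 mm and grips with 3 to 60 N. Pads are 16 mm wide; open, the fingers measure 119 mm over their backs; the gripper's body (75 mm by 177 mm) begins 78 mm behind the grasp point.
Start: joints at [1.151, 0.3, 1.521, -0, 1.321, -0.067], TCP at [0.19, 0.516, 0.205] pointing down, gripper open.
Joint ranges: [-3.03, 3.03], [-0.79, 2.21], [0.23, 2.52], [-1.04, 4.18], [0, 3.07], [-2.55, 2.55]. Speed limits (rad/s): [2.22, 2.22, 2.57, 3.14, 3.14, 3.14].

### API

Orientations are given as [roll, pitch, yaw] about the fixed x, y, z axes, in that order (R = Rz(yaw) Ry(pitch) Rx(roll)).
In Python, from station import ctrl gives the robot as it stands.
- The arm moves only by the shell command python3 -m pendant 'ROWS' [OPENING] [FORCE]. ROWS is JSON, a list of rows, each a list of 2 entries, a list of its own where there are three numbers: the shift along the world's x, y, z in cm, then the turn about the world's z in rad. A call has 1 to 20 rows; each row shifts and turns the commanded pose from where the row before left it; what a row does not reach is not made up. A row lasts 1/12 s, in which the tool goes at most 41.7 mm and 7.16 degrees, less where a joint would pass 70% of its speed; a pose out of reach is approached as far as the arm can. A call is refused whole if a number of a shift passes 4.17 or a number of a turn 0.125, either way. A call with a gripper value outside its range is refused whole. OPENING is the opening, from 0 (shut) to 1 (fully open), set as the call begins (- or left out, the last holds). The fingers move at their own pace and stop on an object; FORCE is the grip in N (left out, the last holds). Time passes only in rows, so rows that do not move let the fingers close. It gives the time, the measured TCP pose, the force, the opening and the grip force at its end, in the units of the state.
- ctrl.get_obs(): the state, without advancing time (a new reading comes with each control period).
- ctrl.camera(name): name is "scene" or "top"; returns a dict with "color" (420x560x3 uint8, red, green, blue), "intrinsics" (3x3 intrinsics, pixels), "camera_from_world" (4x4, takes a point from world to camera coordinates). Camera axes: x right, y down, z forward; pixel columns grow to the right and rows downward; lengths in m; the calibration is good to about 2 mm. A picture is of the moment at which its call begins. There is no depth.
- ctrl.hand_in(): hands the job in; it is judged then, once.
The state is a dict: "time_s": time; "qpos": joint angles; "joint_vel": joint speeds; "tau": joint torques, N m; "ee_pos": TCP position; "eef_rot": TCP orientation; "force": force on the tool from outside, world axes, zero at the start; "moment": the same for the moment, N m; "grip_width": finger opening in m; "grip_force": force on a finger pad.
Only numpy, scipy, OpenCV 4.12 (cv2) and the standard library are available. Lean on these libraries where they do the work, as an engineer would, in place of code of your own. Each camera call takes 0.05 s, during which the arm holds its last target. There are 200 camera calls.

### The job

The two plaster jaw models are standing on each other's stand: swap them, so that the upper jaw (solid palate) stands on the blue stand and the lower jaw (open horseshoe) on the yellow stand. Each must lie flat and centred on the rubber pad, squared to its stand, with the front teeth towards the side with the white stripe. One may be parked on the worktop meanwhile; set the models down without dropping or tipping them, and leave the other things where they are.

Things in the scene. Friction and masses are not known exactly. Their poses are not given: they have to be found in the camera images.
- upper_model: Cream plaster upper jaw with solid palate, 55 (x) x 63 (y) x 20 (z) mm, 0.11 kg. Origin: centre of its underside, z up. Front teeth (narrow end, 31 mm wide) at own -x, heels at +x. From own x = +5 mm back the sides are nearly parallel, 60-62 mm apart, and overhang the pad on both sides: grip there from above, closing along y. Gripping along x also works. Starts on the yellow stand.
- lower_model: Cream plaster lower jaw, horseshoe 42 (x) x 62 (y) x 16 (z) mm, 0.07 kg. Origin: centre of its underside, z up. Front teeth (narrow end, 31 mm wide) at own -x, two heels at +x; the gap between them is solid to touch. From own x = +5 mm back the sides are nearly parallel, 60-62 mm apart, and overhang the pad: grip there from above, closing along y. Starts on the blue stand.
- upper_front (a point): Middle of the upper model's front face: own (-27, 0, +10) mm.
- lower_front (a point): Middle of the lower model's front face: own (-21, 0, +8) mm.
- blue_stand: Blue stand of the upper model, fixed. Base plate 90 (x) x 84 (y) mm, top at z = 10 mm; round column, 42 mm across at its foot; blue plate 40 x 44 mm under a black rubber pad 36 (x) x 40 (y) mm, pad top 45 mm above the worktop. Origin: worktop level below the pad's centre, z up. A white stripe along the base plate's -x edge marks the front.
- yellow_stand: Yellow stand of the lower model, fixed. Base plate 90 (x) x 84 (y) mm, top at z = 10 mm; round column, 42 mm across at its foot; yellow plate 40 x 44 mm under a black rubber pad 36 (x) x 40 (y) mm, pad top 45 mm above the worktop. Origin: worktop level below the pad's centre, z up. A white stripe along the base plate's -x edge marks the front.
- blue_stand_pad (a point): Centre of the top of the blue stand's pad, 45 mm above the worktop; axes as the stand's.
- yellow_stand_pad (a point): Centre of the top of the yellow stand's pad, 45 mm above the worktop; axes as the stand's.
- pin_strip: Bystander, loose: cream strip with a row of upright pins, 27 x 72 x 28 mm, behind the stands on the robot's right; origin at the centre of its underside.
- tape_roll: Bystander, loose: roll of masking tape lying flat, 84 mm across, 19 mm high, behind the stands on the left; origin at the centre of its underside.
- disc_block: Bystander, loose: white block with upright mandrels and discs, 42 x 63 x 64 mm, at the worktop's front edge on the right; origin at the centre of its underside. Behind it stands the black computer case, fixed, 0.455 m tall: front corners at about x, y = (0.47, -0.09) and (0.52, -0.29), left rear corner (0.89, 0.01). Swing the arm round it, not through it.
- parking (a point): A free spot on the bare worktop (z = 0) in front of the stands: at least 70 mm free to the left and right, 38 mm to the bases of the stands behind it, 45 mm to the worktop's front edge. Handy for parking a model, squared to x and y. The grey mat, 3 mm high, begins 85 mm to its left.

How it is judged:
By the outcome, as a careful person would: the job done as asked, in the order asked, and still so for the second after the job is handed in, with the robot touching nothing.
It also fails if it takes over 72 s, if anything falls off the work surface, if the arm or the gripper's body presses on something with over 40 N, if the wrist force passes 120 N, or if a joint passes its speed limit or range.

## Working session

There is one attempt and no reset: what is moved stays moved. The work goes in short steps, Python scripts to look and compute and a shell command to move; the robot and the scene stay as the last step left them, time stands still between calls to the robot, and variables do not carry over. Pictures are saved under pics/ and viewed, at most 10 in all, crops included, and the job is handed in when it is done.

```bash
mkdir -p pics; python3 - <<'E'
from station import ctrl
import cv2,numpy as np
for n in("scene","top"):
    c=ctrl.camera(n); cv2.imwrite(f"pics/{n}0.png",c["color"][...,::-1]); 
    print(n,np.round(c["intrinsics"],1).tolist(),np.round(c["camera_from_world"],3).tolist())
print(ctrl.get_obs())
E
```

```text
scene [[517.1, 0.0, 281.7], [0.0, 517.1, 212.2], [0.0, 0.0, 1.0]] [[0.801, -0.598, 0.005, -0.385], [-0.395, -0.535, -0.747, 0.355], [0.45, 0.596, -0.665, 0.727], [0.0, 0.0, 0.0, 1.0]]
top [[512.9, 0.0, 272.3], [0.0, 512.9, 216.4], [0.0, 0.0, 1.0]] [[0.026, -1.0, 0.006, 0.111], [-0.985, -0.026, -0.169, 0.6], [0.169, -0.002, -0.986, 0.911], [0.0, 0.0, 0.0, 1.0]]
{'time_s': 0.1, 'qpos': array([ 1.15140009e+00,  3.00360124e-01,  1.52152241e+00, -3.21377777e-06,
        1.32070348e+00, -6.65822044e-02]), 'joint_vel': array([ 6.34643500e-04,  8.56525757e-05, -3.23558889e-04,  1.17333439e-03,
        7.33474004e-04, -1.53006787e-03]), 'tau': array([ 1.18039265e-03, -5.32644689e+01, -3.53288949e+01,  7.10073486e-02,
        2.34126515e-02,  6.34156237e-06]), 'ee_pos': array([0.18994428, 0.51590674, 0.20497202]), 'eef_rot': array([-3.14060128e+00, -6.29853258e-05,  2.78877939e+00]), 'force': array([ 0.17706263, -0.52071444,  0.22610197]), 'moment': array([-0.00127739, -0.00040222,  0.01758386]), 'grip_force': 0.0, 'grip_width': 0.09389356867035231}
```

View pics/scene0.png

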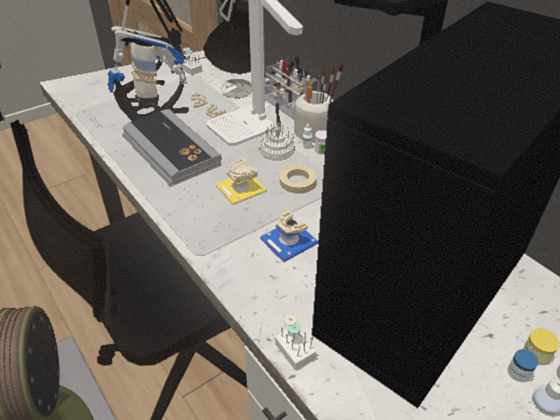

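View pics/top0.png

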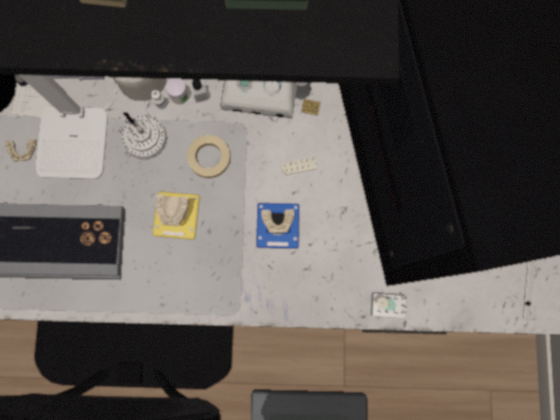

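```bash
cat > h.py <<'E'
from station import ctrl
import cv2,numpy as np
def ray(c,uv,z):
    K=c["intrinsics"];T=c["camera_from_world"];R=T[:3,:3];o=-R.T@T[:3,3]
    uv=np.atleast_2d(uv).astype(float)
    d=(R.T@np.linalg.inv(K)@np.c_[uv,np.ones(len(uv))].T).T
    return (o+d*((z-o[2])/d[:,2])[:,None])[:,:2]
def proj(c,p):
    T=c["camera_from_world"];q=T[:3,:3]@np.array(p)+T[:3,3];q=c["intrinsics"]@q;return q[:2]/q[2]
def mask(c,col):
    h=cv2.cvtColor(c["color"],cv2.COLOR_RGB2HSV)
    r={"y":((22,150,110),(35,255,255)),"b":((105,140,40),(125,255,255)),"cream":((8,35,60),(26,140,255))}[col]
    return cv2.inRange(h,*map(np.array,r))
def big(m):
    cs,_=cv2.findContours(m,cv2.RETR_EXTERNAL,cv2.CHAIN_APPROX_NONE); return max(cs,key=cv2.contourArea)[:,0]
def rect(P):
    (cx,cy),(w,h),a=cv2.minAreaRect((P*1000).astype(np.float32)); return np.round([cx,cy,w,h,a],1)
E
python3 - <<'E'
from h import *
c=ctrl.camera("top")
for k in "yb":
    m=mask(c,k); p=big(cv2.morphologyEx(m,cv2.MORPH_CLOSE,np.ones((5,5)))); print(k,rect(ray(c,p,.01)),p.min(0),p.max(0))
cr=cv2.resize(c["color"][180:260,140:310],None,fx=4.5,fy=4.5,interpolation=cv2.INTER_CUBIC); 
cv2.imwrite("pics/crop1.png",cr[...,::-1])
print(ray(c,[[272,300]],0), ray(c,[[173,326],[272,328]],0))
E
```

```text
Traceback (most recent call last):
  File "h.py", line 15, in big
    cs,_=cv2.findContours(m,cv2.RETR_EXTERNAL,cv2.CHAIN_APPROX_NONE); return max(cs,key=cv2.contourArea)[:,0]
                                                                             ~~~^^^^^^^^^^^^^^^^^^^^^^^^
ValueError: max() iterable argument is empty
```

```bash
python3 - <<'E'
from h import *
c=ctrl.camera("top")
cr=cv2.resize(c["color"][180:260,140:310],None,fx=4.5,fy=4.5,interpolation=cv2.INTER_CUBIC); 
cv2.imwrite("pics/crop1.png",cr[...,::-1])
h=cv2.cvtColor(c["color"],cv2.COLOR_RGB2HSV)
for u,v in[(160,228),(195,228),(262,240),(293,215),(175,212),(175,205),(267,222),(220,220),(250,270),(172,233)]: print((u,v),h[v,u])
print(ray(c,[[173,326],[272,328]],0))
E
```

```text
(160, 228) [ 24 133 211]
(195, 228) [ 23 113 176]
(262, 240) [109 145 167]
(293, 215) [ 16  41 156]
(175, 212) [ 17  52 180]
(175, 205) [ 17  50 195]
(267, 222) [ 18  56 192]
(220, 220) [ 17  14 169]
(250, 270) [ 12  18 182]
(172, 233) [ 13  29 212]
[[0.38846506 0.31007539]
 [0.38953689 0.12159065]]
```

View pics/crop1.png

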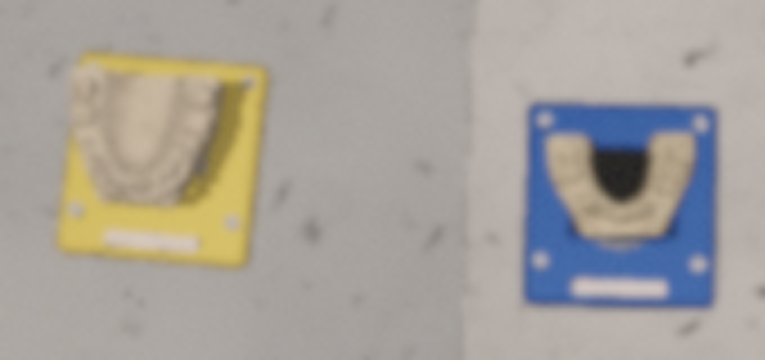

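```bash
sed -i 's/"y":((22,150,110)/"y":((20,85,70)/; s/"b":((105,140,40)/"b":((100,90,40)/; s/((8,35,60),(26,140,255))/((8,33,70),(20,85,255))/' h.py
python3 - <<'E'
from h import *
c=ctrl.camera("top")
for k in "yb":
    m=mask(c,k); n,l,s,_=cv2.connectedComponentsWithStats(m)
    p=big(cv2.morphologyEx(m,cv2.MORPH_CLOSE,np.ones((5,5)))); print(k,rect(ray(c,p,.01)),p.min(0),p.max(0))
    print(cv2.boxPoints(cv2.minAreaRect(p.astype(np.float32))).round(1).tolist())
    x0,y0=p.min(0)-3;x1,y1=p.max(0)+4
    w=mask(c,"cream");z=np.zeros_like(w);z[y0:y1,x0:x1]=w[y0:y1,x0:x1]
    q=big(cv2.morphologyEx(z,cv2.MORPH_OPEN,np.ones((3,3)))); P=ray(c,q,.057)*1000
    print(" model",rect(P/1000),P.min(0).round(1),P.max(0).round(1),q.min(0),q.max(0))
    # heels: extreme back points left/right; print outline width per x
    for x in np.arange(P[:,0].min()+3,P[:,0].max(),5):
        r=P[abs(P[:,0]-x)<1.5]; 
        if len(r)>1: print("  x",round(x,1),"y",r[:,1].min().round(1),r[:,1].max().round(1),"mid",r[:,1].min()/2+r[:,1].max()/2)
E
```

```text
y [601.6 315.2  82.6  89.   86.3] [153 192] [199 238]
[[152.0, 235.1999969482422], [157.5, 189.60000610351562], [199.39999389648438, 194.60000610351562], [193.89999389648438, 240.1999969482422]]
 model [602.3 316.3  61.8  54.   86.5] [575.8 284.6] [630.5 346.4] [155 195] [188 224]
  x 578.8 y 297.8 331.1 mid 314.45165156660363
  x 583.8 y 296.1 333.3 mid 314.7321580089997
  x 588.8 y 289.0 335.4 mid 312.22036928092314
  x 593.8 y 289.2 339.5 mid 314.3591002605753
  x 598.8 y 289.4 341.7 mid 315.57188224164565
  x 603.8 y 286.1 345.7 mid 315.89746154109184
  x 608.8 y 286.3 346.1 mid 316.1827216014492
  x 613.8 y 284.6 346.4 mid 315.53582598748585
  x 618.8 y 285.0 344.8 mid 314.87793412858144
  x 623.8 y 285.3 345.2 mid 315.2141433045407
  x 628.8 y 291.1 345.5 mid 318.3052973589897
b [586.  115.8  84.8  80.3   1.5] [257 204] [298 247]
[[257.0, 204.0], [298.0, 204.0], [298.0, 247.0], [257.0, 247.0]]
 model [586.6 116.1  40.8  58.1   4. ] [566.1  88.1] [608.5 146.1] [262 210] [293 232]
  x 569.1 y 98.8 132.1 mid 115.44762433845281
  x 574.1 y 97.0 134.1 mid 115.56210312256644
  x 579.1 y 95.2 136.1 mid 115.67053981781828
  x 584.1 y 93.5 140.0 mid 116.71513007889456
  x 589.1 y 91.7 143.9 mid 117.78074620732286
  x 594.1 y 89.9 144.0 mid 116.94101491938969
  x 599.1 y 88.2 146.0 mid 117.07690138956565
  x 604.1 y 88.2 146.1 mid 117.1679052650887
```

```bash
cat >> h.py <<'E'
def outline(c,ch,thr,box,f=6):
    """subpixel outer contour of channel>thr in pixel box"""
    x0,y0,x1,y1=box
    g=cv2.resize(ch[y0:y1,x0:x1].astype(np.float32),None,fx=f,fy=f,interpolation=cv2.INTER_CUBIC)
    m=cv2.morphologyEx((g>thr).astype(np.uint8),cv2.MORPH_OPEN,np.ones((5,5)))
    m=cv2.morphologyEx(cv2.copyMakeBorder(m,30,30,30,30,cv2.BORDER_CONSTANT),cv2.MORPH_CLOSE,np.ones((19,19)))
    return (big(m)-30+.5)/f-.5+[x0,y0]
def sides(P,tol=3.):
    """robust line fits on 4 sides of a near-square plate; P in mm -> centre, yaw deg, sizes"""
    b=cv2.boxPoints(cv2.minAreaRect(P.astype(np.float32)));L=[]
    for i in range(4):
        a,e=b[i],b[(i+1)%4];u=(e-a)/np.linalg.norm(e-a);t=(P-a)@u;d=abs((P-a)@[-u[1],u[0]])
        s=P[(d<tol)&(t>8)&(t<np.linalg.norm(e-a)-8)]
        l=cv2.fitLine(s.astype(np.float32),cv2.DIST_HUBER,0,.01,.01).ravel();L.append((l[2:],l[:2]))
    X=[]
    for i in range(4):
        (p,u),(q,v)=L[i],L[(i+1)%4];k=np.linalg.solve(np.c_[u,-v],q-p);X.append(p+k[0]*u)
    ang=[(np.degrees(np.arctan2(u[1],u[0]))+45)%90-45 for _,u in L]
    X=np.array(X);return X.mean(0).round(1),np.round(ang,2),np.linalg.norm(X-np.roll(X,1,0),axis=1).round(1)
def chans(c):
    i=c["color"].astype(float);r,g,b=i[...,0],i[...,1],i[...,2]
    return {"y":(np.minimum(r,g)-b)/(r+1),"b":(b-r)/(b+1)}
E
python3 - <<'E'
from h import *
G={"y":(.602,.315),"b":(.586,.116)}
for n in("top","scene"):
    c=ctrl.camera(n);C=chans(c)
    for k in "yb":
        u=proj(c,(*G[k],.01)).round().astype(int);R=34 if n=="top" else 40
        q=outline(c,C[k],.33 if k=="y" else .35,(*(u-R),*(u+R)));P=ray(c,q,.01)*1000
        print(n,k,*sides(P),rect(P/1000))
E
```

```text
top y [601.5 315.3] [-3.55 -3.4  -3.54 -3.51] [86.3 80.2 86.2 80.2] [601.4 315.2  81.   87.   86.5]
top b [586.6 116.1] [ 0.2   0.1   0.54 -0.17] [80.  85.9 79.6 85.4] [5.865e+02 1.161e+02 8.660e+01 8.040e+01 2.000e-01]
scene y [599.2 315.8] [-3.64 -3.18 -4.09 -3.19] [88.5 83.3 88.5 84. ] [599.1 315.9  85.4  89.3  86.5]
scene b [584.3 118.1] [-1.000e-02 -1.200e-01  3.233e+01 -4.800e-01] [ 88.9 116.2 105.   60.1] [585.6 119.4  91.9  91.7  89.7]
```

```bash
python3 -m pendant '[[[2.12,-1.0,0],0.0146],[[2.12,-1.0,0],0.0146],[[2.12,-1.0,0],0.0146],[[2.12,-1.0,0],0.0146],[[2.12,-1.0,0],0.0146],[[2.12,-1.0,0],0.0146],[[2.12,-1.0,0],0.0146],[[2.12,-1.0,0],0.0146],[[2.12,-1.0,0],0.0146],[[2.12,-1.0,0],0.0146],[[2.12,-1.0,0],0.0146],[[2.12,-1.0,0],0.0146],[[2.12,-1.0,0],0.0146],[[2.12,-1.0,0],0.0146],[[2.12,-1.0,0],0.0146],[[2.12,-1.0,0],0.0146],[[2.12,-1.0,0],0.0146],[[2.12,-1.0,0],0.0146],[[2.12,-1.0,0],0.0146],[[0,0,0],0]]' 1 20
```

```text
time_s: 2.02
ee_pos: [0.5956, 0.3237, 0.2046]
eef_rot: [-3.141, -0.0, 3.064]
force: [0.1, -0.1, -0.9]
grip_width: 0.0941
grip_force: 0.0
```

```bash
python3 -m pendant '[[[0.95,-0.4,-1.5],0.008],[[0.95,-0.4,-2],0.008],[[0,0,-2],0],[[0,0,-2],0],[[0,0,-1],0],[[0,0,0],0],[[0,0,0],0],[[0,0,0],0]]'
python3 - <<'E'
from h import *
c=ctrl.camera("scene");u=proj(c,(.6,.315,.08)).astype(int)
cr=np.ascontiguousarray(c["color"][u[1]-60:u[1]+60,u[0]-80:u[0]+80]);cv2.imwrite("pics/s1.png",cv2.resize(cr,None,fx=5,fy=5,interpolation=cv2.INTER_CUBIC)[...,::-1]);print(ctrl.get_obs()["ee_pos"],ctrl.get_obs()["eef_rot"])
E
```

```text
time_s: 2.68
ee_pos: [0.6122, 0.3185, 0.1218]
eef_rot: [3.141, 0.002, 3.083]
force: [-0.6, 0.1, -0.3]
grip_width: 0.0942
grip_force: 0.0
[0.61225903 0.31850472 0.12198928] [3.14058973e+00 1.99349551e-03 3.08255765e+00]
```

View pics/s1.png

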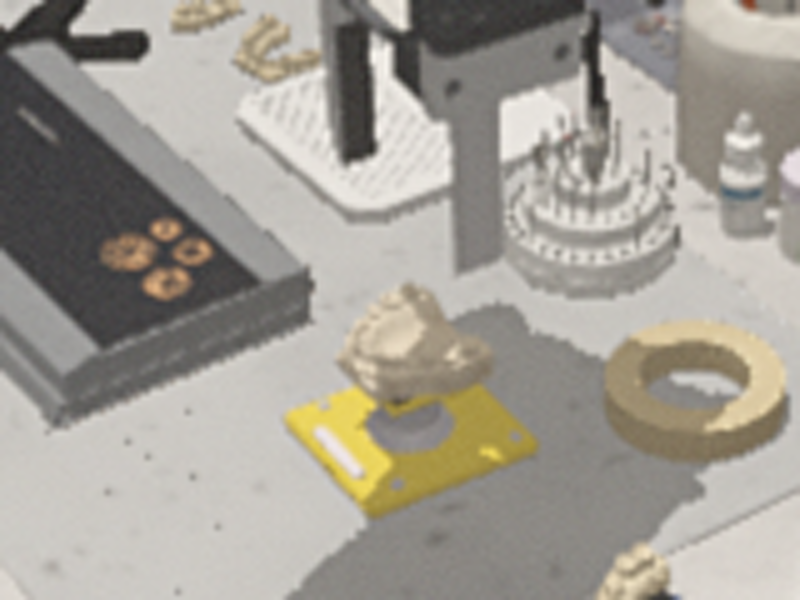

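The scene crop shows the open fingers, at about (350,150) and (480,260), above and straddling the upper jaw at (415,340). Next I descend to 4 mm below the model's underside.

```bash
python3 -m pendant '[[[0.23,-0.25,0],-0.002],[[0,0,-1.5],0],[[0,0,-1.5],0],[[0,0,-1.5],0],[[0,0,-1.5],0],[[0,0,-1],0],[[0,0,-0.6],0],[[0,0,-0.5],0],[[0,0,0],0],[[0,0,0],0]]'
```

```text
time_s: 3.57
ee_pos: [0.6144, 0.3157, 0.0401]
eef_rot: [3.141, 0.001, 3.08]
force: [-1.6, -0.0, -0.6]
grip_width: 0.0938
grip_force: 0.0
```

```bash
python3 -m pendant '[[[0,0,0.4],0],[[0,0,0.35],0],[[0,0,0],0]]' 
python3 -m pendant '[[[0,0,0],0],[[0,0,0],0],[[0,0,0],0],[[0,0,0],0],[[0,0,0],0],[[0,0,0],0],[[0,0,0],0],[[0,0,0],0],[[0,0,0],0],[[0,0,0],0]]' 0.3 20
```

```text
time_s: 3.82
ee_pos: [0.6148, 0.3159, 0.0487]
eef_rot: [3.141, 0.002, 3.08]
force: [1.0, -0.3, -0.3]
grip_width: 0.0941
grip_force: 0.0
time_s: 4.65
ee_pos: [0.6141, 0.3156, 0.0469]
eef_rot: [-3.142, -0.0, 3.08]
force: [0.6, 0.7, -0.3]
grip_width: 0.0603
grip_force: 20.0
```

```bash
python3 -m pendant '[[[0,0,0.5],0],[[0,0,1],0],[[0,0,1.5],0],[[0,0,2],0],[[0,0,2],0],[[0,0,1],0],[[-0.7,-1,0],0],[[-1.1,-1.8,0],0.005],[[-1.1,-1.8,0],0.005],[[-1.1,-1.8,0],0.005],[[-1.1,-1.8,0],0.005],[[-1.1,-1.8,0],0.005],[[-1.1,-1.8,0],0.005],[[-1.1,-1.8,0],0.005],[[-1.1,-1.8,0],0.005],[[-1.1,-1.8,0],0.005],[[-1.1,-1.8,0],0.005],[[-1.1,-1.8,0],0.005],[[-0.7,-0.8,0],0.005],[[0,0,0],0]]'
python3 - <<'E'
from h import *
c=ctrl.camera("scene");u=proj(c,(.48,.1,.12)).astype(int)
cr=np.ascontiguousarray(c["color"][u[1]-60:u[1]+60,u[0]-80:u[0]+80]);cv2.imwrite("pics/s2.png",cv2.resize(cr,None,fx=5,fy=5,interpolation=cv2.INTER_CUBIC)[...,::-1]);print(ctrl.get_obs()["ee_pos"],ctrl.get_obs()["eef_rot"])
E
```

```text
time_s: 6.32
ee_pos: [0.4785, 0.0986, 0.1274]
eef_rot: [-3.142, 0.0, 3.139]
force: [-0.6, 0.7, -1.0]
grip_width: 0.0606
grip_force: 20.0
[0.47923364 0.09945567 0.1274295 ] [3.14139400e+00 7.72811433e-04 3.13904244e+00]
```

View pics/s2.png

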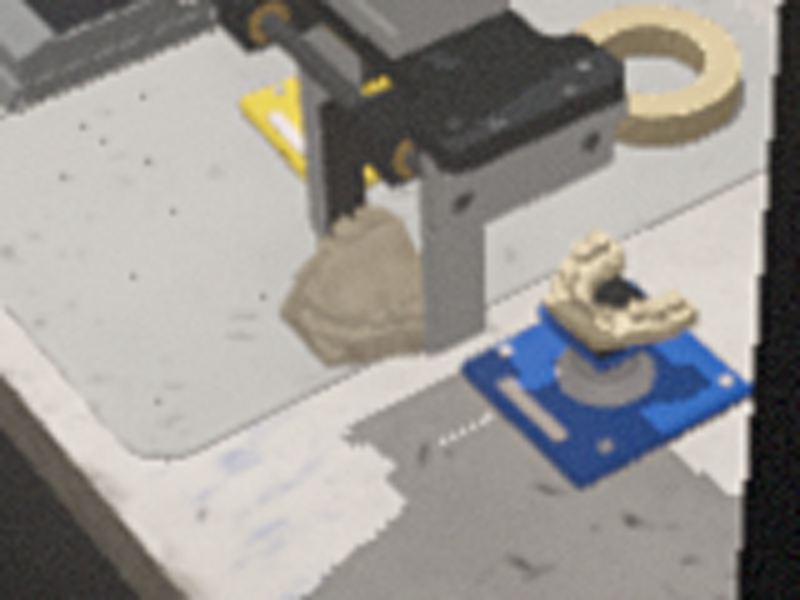

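The crop shows the upper jaw held level between the fingers, at about (355,290). The lower jaw at (620,300) and the blue stand are undisturbed. Next I lower the upper jaw to the parking spot.

```bash
python3 -m pendant '[[[0,0,-1.5],0],[[0,0,-2.5],0],[[0,0,-2.5],0],[[0,0,-2.5],0],[[0,0,-1.5],0],[[0,0,-1],0],[[0,0,-0.5],0],[[0,0,-0.2],0],[[0,0,0],0],[[0,0,0],0],[[0,0,0],0]]'
```

```text
time_s: 7.28
ee_pos: [0.4797, 0.0998, 0.0058]
eef_rot: [3.141, 0.001, 3.14]
force: [0.1, -0.6, -0.3]
grip_width: 0.0604
grip_force: 20.0
```

```bash
python3 -m pendant '[[[0,0,-0.1],0],[[0,0,-0.1],0],[[0,0,-0.05],0],[[0,0,0],0],[[0,0,0],0],[[0,0,0],0]]'
```

```text
time_s: 7.78
ee_pos: [0.4791, 0.0996, 0.0025]
eef_rot: [-3.142, -0.0, 3.14]
force: [-0.9, -1.1, -1.0]
grip_width: 0.0607
grip_force: 20.0
```

```bash
python3 -m pendant '[[[0,0,-0.05],0],[[0,0,-0.03],0],[[0,0,0],0],[[0,0,0],0],[[0,0,0],0]]'
```

```text
time_s: 8.2
ee_pos: [0.4792, 0.0996, 0.0017]
eef_rot: [-3.142, 0.0, 3.14]
force: [-0.5, -1.6, 2.0]
grip_width: 0.0609
grip_force: 20.0
```

```bash
python3 -m pendant '[[[0,0,0],0],[[0,0,0],0],[[0,0,0],0],[[0,0,0],0],[[0,0,0],0],[[0,0,0],0],[[0,0,1],0],[[0,0,2],0],[[0,0,2.5],0],[[0,0,2.5],0],[[0,0,2.5],0],[[0,0,1.5],0],[[1.5,0.2,0],0],[[2.5,0.35,0],0],[[2.5,0.35,0],0],[[2.5,0.35,0],0],[[2,0.35,0],0],[[0.94,0.07,0],0],[[0,0,0],0],[[0,0,0],0]]' 1
```

```text
time_s: 9.87
ee_pos: [0.5982, 0.1163, 0.1218]
eef_rot: [-3.142, -0.0, 3.14]
force: [-0.1, -0.1, -0.6]
grip_width: 0.0943
grip_force: 0.0
```

```bash
python3 -m pendant '[[[0,0,0],0],[[0,0,0],0]]'; python3 - <<'E'
from h import *
c=ctrl.camera("scene");u=proj(c,(.52,.12,.06)).astype(int)
cr=np.ascontiguousarray(c["color"][u[1]-60:u[1]+60,u[0]-80:u[0]+80]);cv2.imwrite("pics/s3.png",cv2.resize(cr,None,fx=5,fy=5,interpolation=cv2.INTER_CUBIC)[...,::-1])
E
```

```text
time_s: 10.03
ee_pos: [0.598, 0.1162, 0.1221]
eef_rot: [-3.142, 0.0, 3.14]
force: [-0.2, -0.4, -0.6]
grip_width: 0.094
grip_force: 0.0
```

View pics/s3.png

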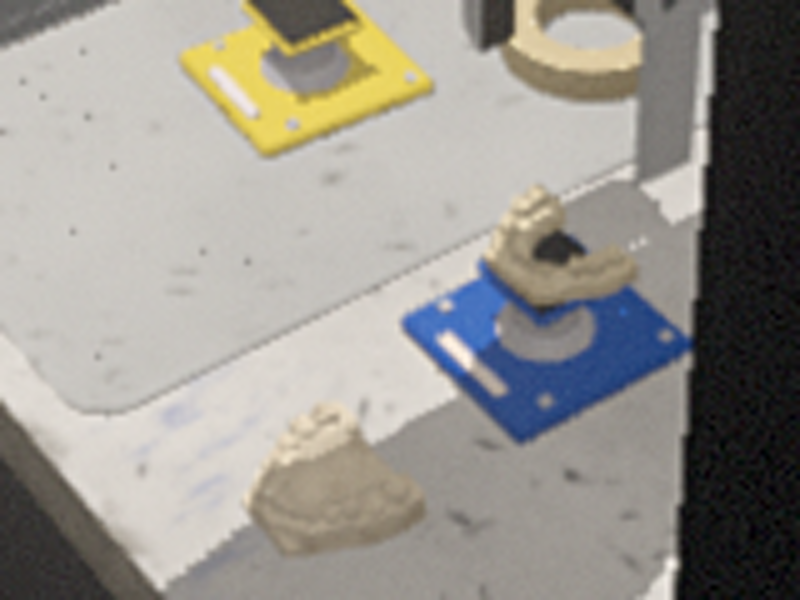

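The crop shows the upper jaw lying flat on the worktop at (335,480). The yellow pad is free, and the lower jaw is still on the blue stand at (560,250).

```bash
python3 -m pendant '[[[0.05,0,-1.5],0],[[0,0,-2],0],[[0,0,-2],0],[[0,0,-1.5],0],[[0,0,-1],0],[[0,0,-0.5],0],[[0,0,0],0],[[0,0,0],0]]'
python3 -m pendant '[[[0,0,0],0],[[0,0,0],0],[[0,0,0],0],[[0,0,0],0],[[0,0,0],0],[[0,0,0],0],[[0,0,0],0],[[0,0,0],0],[[0,0,0],0],[[0,0,0],0]]' 0.3 20
```

```text
time_s: 10.75
ee_pos: [0.5993, 0.1164, 0.0374]
eef_rot: [3.141, 0.001, 3.14]
force: [-0.7, -0.4, 0.1]
grip_width: 0.0939
grip_force: 0.0
time_s: 11.58
ee_pos: [0.5992, 0.1164, 0.0369]
eef_rot: [3.142, 0.0, 3.14]
force: [0.2, 0.4, 3.5]
grip_width: 0.0606
grip_force: 19.9
```

```bash
python3 -m pendant '[[[0,0,0.5],0],[[0,0,1.5],0],[[0,0,2],0],[[0,0,1.5],0],[[0,0,0.5],0],[[0.15,1.3,0],-0.005],[[0.15,2,0],-0.007],[[0.15,2,0],-0.007],[[0.15,2,0],-0.007],[[0.15,2,0],-0.007],[[0.15,2,0],-0.007],[[0.15,2,0],-0.007],[[0.15,2,0],-0.007],[[0.15,2,0],-0.007],[[0.15,1.5,0],0],[[0,1,0],0],[[0,0,0],0],[[0,0,0],0],[[0,0,0],0]]'
```

```text
time_s: 13.17
ee_pos: [0.614, 0.3134, 0.0964]
eef_rot: [-3.141, -0.0, 3.079]
force: [0.9, -0.8, -0.8]
grip_width: 0.0603
grip_force: 19.9
```

```bash
python3 -m pendant '[[[0,0.14,-1],0],[[0,0,-1.5],0],[[0,0,-1.5],0],[[0,0,-1],0],[[0,0,-0.5],0],[[0,0,-0.2],0],[[0,0,0],0],[[0,0,0],0],[[0,0,0],0]]'; python3 -m pendant '[[[0,0,-0.05],0],[[0,0,-0.05],0],[[0,0,0],0],[[0,0,0],0]]'
```

```text
time_s: 13.92
ee_pos: [0.6144, 0.3159, 0.0405]
eef_rot: [3.141, 0.001, 3.079]
force: [1.1, 0.0, 0.2]
grip_width: 0.0599
grip_force: 19.9
time_s: 14.25
ee_pos: [0.6141, 0.3157, 0.0388]
eef_rot: [3.142, 0.0, 3.079]
force: [-0.2, 0.1, -0.8]
grip_width: 0.0605
grip_force: 19.9
```

```bash
python3 -m pendant '[[[0,-0.08,-0.05],0],[[0,0,-0.05],0],[[0,0,-0.03],0],[[0,0,0],0],[[0,0,0],0],[[0,0,0],0]]'
```

```text
time_s: 14.75
ee_pos: [0.614, 0.3149, 0.0373]
eef_rot: [3.142, -0.0, 3.079]
force: [-0.4, -0.5, -1.0]
grip_width: 0.0603
grip_force: 19.9
```

```bash
python3 -m pendant '[[[0,0,-0.05],0],[[0,0,-0.02],0],[[0,0,0],0],[[0,0,0],0],[[0,0,0],0]]'
```

```text
time_s: 15.17
ee_pos: [0.6141, 0.315, 0.0369]
eef_rot: [3.141, 0.0, 3.079]
force: [-1.3, -0.4, 3.2]
grip_width: 0.0603
grip_force: 20.0
```

```bash
python3 -m pendant '[[[0,0,0],0],[[0,0,0],0],[[0,0,0],0],[[0,0,0],0],[[0,0,0],0],[[0,0,0],0],[[0,0,1],0],[[0,0,2],0],[[0,0,2.5],0],[[0,0,2],0],[[0,0,1],0],[[-2,-0.5,0],0.0],[[-3,0,0],0.01],[[-3,0,0],0.01],[[-3,0,0],0.01],[[-3,0,0],0.01],[[-3,0,0],0.01],[[-2,0,0],0.01],[[0,0,0],0],[[0,0,0],0]]' 1
python3 - <<'E'
from h import *
c=ctrl.camera("top");cv2.imwrite("pics/t2.png",cv2.resize(c["color"][170:320,140:340],None,fx=4,fy=4,interpolation=cv2.INTER_CUBIC)[...,::-1])
np.save("t2.npy",c["color"])
E
```

```text
time_s: 16.83
ee_pos: [0.4237, 0.3101, 0.1222]
eef_rot: [3.141, 0.001, 3.14]
force: [0.9, 0.1, -0.4]
grip_width: 0.0944
grip_force: 0.0
```

View pics/t2.png

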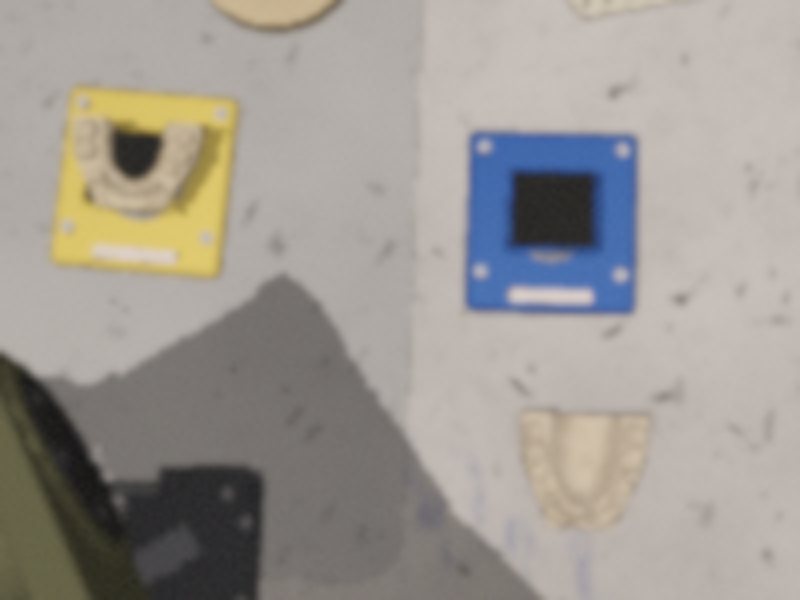

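The top crop shows the lower jaw on the yellow stand at (140,165), open end to the back. The blue pad is empty at (553,210), and the upper jaw is parked at (585,470). Now I measure all three.

```bash
cat >> h.py <<'E'
def model(c,xy,z,R=28):
    i=c["color"].astype(float);s=(i[...,0]-i[...,2])/(i[...,0]+1)
    ok=((s>.125)&(s<.34)).astype(float)
    h=cv2.cvtColor(c["color"],cv2.COLOR_RGB2HSV);ok*=(h[...,0]<21)&(i[...,0]>85)
    u=proj(c,(*xy,z)).round().astype(int)
    return ray(c,outline(c,ok,.5,(*(u-R),*(u+R))),z)*1000
def desc(P,yaw,o):
    """own-frame extents (mm) relative to origin o, axes at yaw deg, and mid/width of slices"""
    a=np.radians(yaw);Q=(P-o)@np.array([[np.cos(a),-np.sin(a)],[np.sin(a),np.cos(a)]])
    f,b=Q[:,0].min(),Q[:,0].max();print("  x",f.round(1),b.round(1),"mid",((f+b)/2).round(2),"y",Q[:,1].min().round(1),Q[:,1].max().round(1))
    sl=np.arange(f+4,b-3,3);m=[];
    for x in sl:
        r=Q[abs(Q[:,0]-x)<1,1];m.append((r.min()/2+r.max()/2))
    k=np.polyfit(sl,m,1);print("  midline y at 0 %.2f, slope %.1f deg"%(np.polyval(k,0),np.degrees(np.arctan(k[0]))),"mids",np.round(m,1))
E
python3 - <<'E'
from h import *
c=ctrl.camera("top");C=chans(c)
for k,g,p in(("y",(.6015,.3153),0),("b",(.5866,.1161),1)):
    u=proj(c,(*g,.01)).round().astype(int);P=ray(c,outline(c,C[k],.33,(*(u-34),*(u+34))),.01)*1000;print(k,*sides(P))
u=proj(c,(.5866,.1161,.045)).round().astype(int)
P=ray(c,outline(c,80-c["color"].max(2).astype(float),0,(*(u-18),*(u+18))),.045)*1000;print("pad",*sides(P))
print("lower");P=model(c,(.6015,.3153),.054);print(rect(P/1000));desc(P,-3.5,[601.5,315.3])
print("upper");P=model(c,(.466,.1),.01);print(rect(P/1000));desc(P,0,[466,100])
E
```

```text
y [601.6 315.2] [-3.59 -3.31 -4.01 -3.24] [85.7 79.6 85.8 80.3]
b [586.5 116.1] [ 0.11  0.07  0.29 -0.17] [80.  86.3 79.6 86. ]
pad [587.2 116. ] [-0.8   1.19  0.35 -0.56] [36.8 33.3 35.7 32.5]
lower
[605.6 319.6  69.8  49.9  71.6]
  x -25.0 36.2 mid 5.59 y -33.2 33.9
  midline y at 0 1.55, slope 30.4 deg mids [-6.  -2.2 -3.3 -4.1 -4.5 -3.5  2.7  1.7  0.7  0.6  0.2  0.8  0.8 -3.3
  0.9 27.8 27.9 28.5 30.4]
upper
[467.   97.7  63.2  57.2  89.2]
  x -27.7 30.0 mid 1.14 y -34.2 29.0
  midline y at 0 -2.02, slope -0.7 deg mids [-1.7 -1.3 -1.6 -1.5 -2.4 -2.3 -2.6 -2.2 -1.8 -2.1 -1.9 -2.  -1.9 -1.8
 -1.8 -2.7 -2.6]
```

```bash
cat >> h.py <<'E'
def model2(c,xy,z,R=24,f=6):
    u=proj(c,(*xy,z)).round().astype(int);x0,y0=u-R
    g=cv2.resize(c["color"][y0:y0+2*R,x0:x0+2*R],None,fx=f,fy=f,interpolation=cv2.INTER_CUBIC)
    h=cv2.cvtColor(g,cv2.COLOR_RGB2HSV);m=cv2.inRange(h,(8,33,70),(20,85,255))
    m=cv2.morphologyEx(m,cv2.MORPH_OPEN,cv2.getStructuringElement(cv2.MORPH_ELLIPSE,(21,21)))
    m=cv2.morphologyEx(m,cv2.MORPH_CLOSE,np.ones((9,9)))
    return ray(c,(big(m)+.5)/f-.5+[x0,y0],z)*1000
E
python3 - <<'E'
from h import *
c=ctrl.camera("top");o=dict(c)
print("lower");P=model2(c,(.6015,.3153),.054);print(rect(P/1000));desc(P,-3.5,[601.5,315.3])
print("upper");P=model2(c,(.466,.1),.01);print(rect(P/1000));desc(P,0,[466,100])
o["color"]=cv2.imread("pics/top0.png")[...,::-1].copy()
print("initial lower");P=model2(o,(.5866,.1161),.054);print(rect(P/1000));desc(P,0,[586.6,116.1])
print("initial upper");P=model2(o,(.6015,.3153),.055);print(rect(P/1000));desc(P,-3.5,[601.5,315.3])
E
```

```text
lower
[599.2 312.1  59.5  45.4  87.1]
  x -24.7 20.9 mid -1.91 y -32.9 26.6
  midline y at 0 -3.61, slope 0.7 deg mids [-4.7 -2.9 -3.  -4.5 -4.1 -3.8 -3.6 -3.2 -3.5 -3.7 -3.6 -3.6 -3.3]
upper
[466.9  98.   62.4  56.   89.2]
  x -27.2 29.2 mid 0.99 y -33.5 28.9
  midline y at 0 -1.90, slope -0.9 deg mids [-1.4 -1.3 -1.7 -1.7 -1.8 -1.9 -2.  -1.9 -2.  -2.1 -2.  -2.  -2.2 -2.
 -2.1 -2.2 -2.3]
initial lower
[587.3 116.3  41.5  58.4   2.8]
  x -20.2 22.5 mid 1.15 y -28.2 30.2
  midline y at 0 0.64, slope 2.1 deg mids [-0.1  0.   0.1  0.3  0.7  0.8  1.   1.1  1.   0.9  1.   1. ]
initial upper
[602.8 317.6  63.5  55.5  85.7]
  x -26.5 29.3 mid 1.4 y -29.7 33.7
  midline y at 0 0.68, slope 3.9 deg mids [-0.7 -0.  -0.3 -0.2 -1.4 -0.7 -0.1  1.   1.7  1.5  1.5  1.4  1.5  1.8
  2.1  2.   2.2]
```

```bash
python3 - <<'E'
from h import *
c=ctrl.camera("top");o=dict(c);o["color"]=cv2.imread("pics/top0.png")[...,::-1].copy()
W=[]
for cc,xy,z in((c,(.6015,.3153),.05),(o,(.5866,.1161),.05)):
    u=proj(cc,(*xy,z)).round().astype(int);x0,y0=u-[25,27];print(x0,y0)
    W.append(cv2.resize(cc["color"][y0:y0+50,x0:x0+50],None,fx=8,fy=8,interpolation=cv2.INTER_CUBIC))
cv2.imwrite("pics/z1.png",np.hstack(W)[...,::-1])
E
```

```text
147 184
253 195
```

View pics/z1.png

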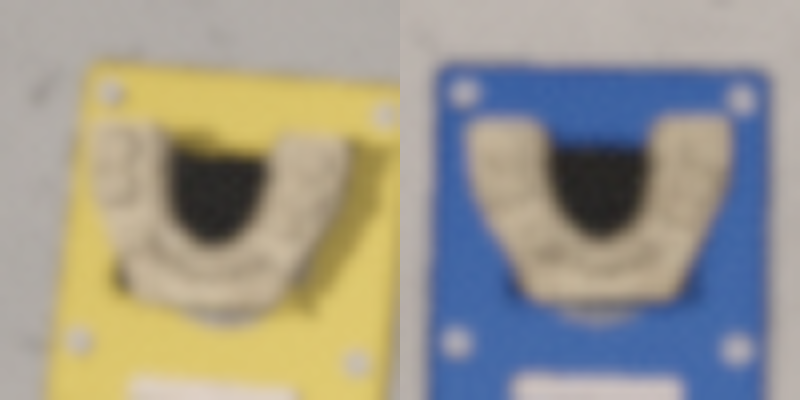

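The left panel shows the lower jaw on the yellow stand: heel sides at (93,150) and (350,165), front edge (130,290)–(268,305), pad corner (118,285). The right panel shows its initial pose on blue, with sides at (467,140) and (733,140). I convert these to positions.

```bash
python3 - <<'E'
from h import *
c=ctrl.camera("top")
def pt(x,y,z,off): return (ray(c,[[(x+.5)/8-.5+off[0],(y+.5)/8-.5+off[1]]],z)[0]*1000)
def own(p,o,yaw):
    a=np.radians(yaw);d=p-o;return np.round([d[0]*np.cos(a)+d[1]*np.sin(a),-d[0]*np.sin(a)+d[1]*np.cos(a)],1)
Y=((147,184),np.array([601.5,315.3]),-3.5);B=((253,195-0),np.array([586.6,116.1]),.1)
for n,S,pts in(("Y",Y,dict(L=(93,155),R=(350,170),F=(198,299),hl=(125,120),hr=(315,137),padL=(112,285))),("B",B,dict(L=(67,140),R=(333,140),F=(204,299),hl=(108,117),hr=(292,117),padL=(110,290),padR=(295,290)))):
    for k,v in pts.items(): print(n,k,[own(pt(*v,z,S[0]),S[1],S[2]).tolist() for z in (.045,.053,.061)])
E
```

```text
Y L [[14.2, 28.8], [12.8, 26.9], [11.4, 25.0]]
Y R [[16.0, -32.1], [14.5, -33.5], [13.1, -34.9]]
Y F [[-17.9, -0.0], [-19.0, -1.7], [-20.2, -3.3]]
Y hl [[23.3, 22.3], [21.8, 20.5], [20.3, 18.6]]
Y hr [[23.2, -22.9], [21.7, -24.4], [20.2, -25.9]]
Y padL [[-16.3, 20.5], [-17.5, 18.7], [-18.7, 16.9]]
B L [[18.6, 32.2], [17.2, 32.0], [15.7, 31.9]]
B R [[20.2, -30.6], [18.7, -30.3], [17.3, -29.9]]
B F [[-18.5, -1.0], [-19.6, -0.9], [-20.7, -0.8]]
B hl [[24.4, 22.7], [22.9, 22.6], [21.4, 22.5]]
B hr [[25.5, -20.8], [24.0, -20.6], [22.5, -20.3]]
B padL [[-16.9, 21.1], [-18.0, 21.0], [-19.2, 21.0]]
B padR [[-15.8, -22.3], [-17.0, -22.0], [-18.1, -21.7]]
```

Relative to its pad, the lower jaw sits about 1.8 mm towards -y. The parked upper jaw shows the same camera-to-robot offset in y. I'll regrasp the lower jaw, lift it slightly, shift it by +1.8 mm and set it down again.

```bash
python3 -m pendant '[[[2,0.1,0],-0.01],[[3,0.1,0],-0.01],[[3,0.1,0],-0.01],[[3,0.1,0],-0.01],[[3,0.1,0],-0.01],[[3,0,0],-0.01],[[2.04,0,0],0],[[0,0,0],0],[[0,0,0],0],[[0,0,0],0]]'
```

```text
time_s: 17.92
ee_pos: [0.6139, 0.3148, 0.1211]
eef_rot: [-3.141, -0.001, 3.079]
force: [-0.1, -0.6, 0.9]
grip_width: 0.0938
grip_force: 0.0
```

```bash
python3 -m pendant '[[[0,0,-1.5],0],[[0,0,-2],0],[[0,0,-2],0],[[0,0,-1.5],0],[[0,0,-0.9],0],[[0,0,-0.5],0],[[0,0,0],0],[[0,0,0],0]]'
python3 -m pendant '[[[0,0,0],0],[[0,0,0],0],[[0,0,0],0],[[0,0,0],0],[[0,0,0],0],[[0,0,0],0],[[0,0,0],0],[[0,0,0],0],[[0,0,0],0],[[0,0,0.2],0],[[0,0,0.3],0],[[0.01,0.18,0],0],[[0,0,0],0],[[0,0,0],0],[[0,0,0],0]]' 0.3 20
```

```text
time_s: 18.58
ee_pos: [0.6146, 0.3152, 0.0386]
eef_rot: [3.141, 0.001, 3.079]
force: [1.1, 0.9, 1.0]
grip_width: 0.0941
grip_force: 0.0
time_s: 19.83
ee_pos: [0.6144, 0.3167, 0.0425]
eef_rot: [-3.141, -0.0, 3.079]
force: [0.5, -0.3, -0.9]
grip_width: 0.0602
grip_force: 19.9
```

```bash
python3 -m pendant '[[[0,0,-0.25],0],[[0,0,-0.15],0],[[0,0,-0.08],0],[[0,0,0],0],[[0,0,0],0],[[0,0,0],0]]';  python3 -m pendant '[[[0,0,-0.04],0],[[0,0,0],0],[[0,0,0],0]]'
```

```text
time_s: 20.33
ee_pos: [0.6145, 0.3167, 0.0378]
eef_rot: [-3.142, -0.0, 3.079]
force: [-0.5, -0.8, 0.7]
grip_width: 0.0605
grip_force: 20.0
time_s: 20.58
ee_pos: [0.6146, 0.3167, 0.0377]
eef_rot: [-3.142, 0.0, 3.079]
force: [-3.4, -1.8, 4.8]
grip_width: 0.0603
grip_force: 20.0
```

```bash
python3 -m pendant '[[[0,0,0],0],[[0,0,0],0],[[0,0,0],0],[[0,0,0],0],[[0,0,0],0],[[0,0,0],0],[[0,0,1],0],[[0,0,2],0],[[0,0,2.5],0],[[0,0,2],0],[[0,0,1],0],[[-2,-2.7,0],0.01],[[-2.5,-4,0],0.01],[[-2.5,-4,0],0.01],[[-2.5,-4,0],0.01],[[-2.5,-4,0],0.01],[[-1.5,-3,0],0.012],[[0,0,0],0],[[0,0,0],0],[[0,0,0],0]]' 1
python3 - <<'E'
from h import *
c=ctrl.camera("top");s=ctrl.camera("scene")
u=proj(c,(.6015,.3153,.05)).round().astype(int);x0,y0=u-[25,27]
A=cv2.resize(c["color"][y0:y0+50,x0:x0+50],None,fx=8,fy=8,interpolation=cv2.INTER_CUBIC)
u=proj(s,(.6015,.3153,.04)).round().astype(int);print(x0,y0,u)
B=cv2.resize(s["color"][u[1]-25:u[1]+25,u[0]-25:u[0]+25],None,fx=8,fy=8,interpolation=cv2.INTER_CUBIC)
cv2.imwrite("pics/z2.png",np.hstack([A,B])[...,::-1])
E
```

```text
time_s: 22.25
ee_pos: [0.4917, 0.1187, 0.1228]
eef_rot: [3.141, 0.001, 3.141]
force: [-0.8, -0.4, -1.5]
grip_width: 0.0941
grip_force: 0.0
147 184 [241 176]
```

View pics/z2.png

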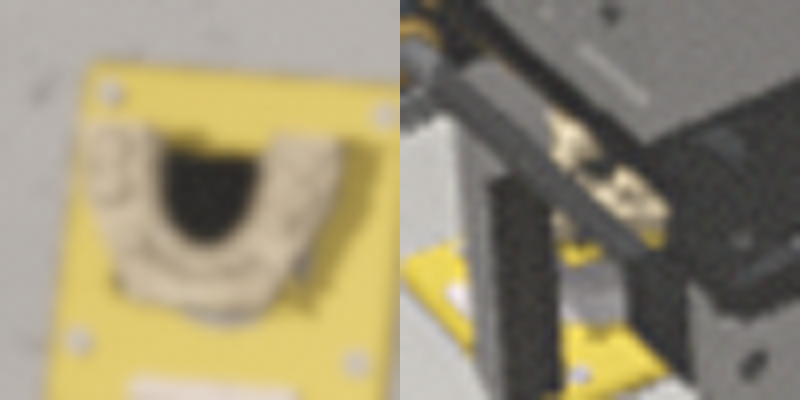

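The left panel shows the lower jaw's sides now at (86,150) and (341,165), so it is centred on the pad and squared. The right panel, the scene view, is mostly blocked by the hand. Next is the upper jaw.

```bash
python3 -m pendant '[[[-0.63,-0.95,0],0],[[-0.63,-0.95,0],0],[[0,0,-1.5],0],[[0,0,-2.5],0],[[0,0,-2.5],0],[[0,0,-2.5],0],[[0,0,-1.5],0],[[0,0,-0.8],0],[[0,0,-0.3],0],[[0,0,0],0],[[0,0,0],0],[[0,0,0],0]]'
```

```text
time_s: 23.35
ee_pos: [0.4792, 0.0994, 0.0074]
eef_rot: [3.141, 0.002, 3.141]
force: [-1.0, -0.2, -0.2]
grip_width: 0.0941
grip_force: 0.0
```

```bash
python3 -m pendant '[[[0,0,-0.2],0],[[0,0,-0.22],0],[[0,0,0],0],[[0,0,0],0],[[0,0,0],0]]'
python3 -m pendant '[[[0,0,0],0],[[0,0,0],0],[[0,0,0],0],[[0,0,0],0],[[0,0,0],0],[[0,0,0],0],[[0,0,0],0],[[0,0,0],0],[[0,0,0],0],[[0,0,0],0]]' 0.3 20
```

```text
time_s: 23.77
ee_pos: [0.4786, 0.0994, 0.0023]
eef_rot: [-3.142, -0.0, 3.141]
force: [0.5, -0.2, -0.7]
grip_width: 0.0938
grip_force: 0.0
time_s: 24.6
ee_pos: [0.4786, 0.0994, 0.0023]
eef_rot: [3.142, 0.0, 3.141]
force: [-0.4, 1.5, -0.1]
grip_width: 0.0601
grip_force: 20.0
```

```bash
python3 -m pendant '[[[0,0,0.5],0],[[0,0,1],0],[[0,0,2],0],[[0,0,2.5],0],[[0,0,2.5],0],[[0,0,1],0],[[0,0,0.5],0],[[1,0.14,0],0],[[1.7,0.3,0],0],[[2,0.3,0],0],[[2,0.3,0],0],[[2,0.3,0],0],[[1.7,0.3,0],0],[[1.0,0.2,0],0],[[0.57,0,0],0],[[0,0,0],0],[[0,0,0],0],[[0,0,0],0]]'
```

```text
time_s: 26.1
ee_pos: [0.5976, 0.1177, 0.1019]
eef_rot: [-3.141, -0.001, 3.141]
force: [0.2, -0.4, -1.3]
grip_width: 0.0604
grip_force: 20.0
```

```bash
python3 -m pendant '[[[0.06,0.01,-1],0],[[0,0,-1.5],0],[[0,0,-1.3],0],[[0,0,-0.7],0],[[0,0,-0.4],0],[[0,0,-0.2],0],[[0,0,0],0],[[0,0,0],0],[[0,0,0],0],[[0,0,0],0]]'
```

```text
time_s: 26.93
ee_pos: [0.5992, 0.1179, 0.0518]
eef_rot: [3.141, 0.001, 3.141]
force: [-0.1, -0.1, -1.4]
grip_width: 0.0603
grip_force: 20.0
```

```bash
python3 -m pendant '[[[-0.06,0,-0.15],0],[[0,0,-0.12],0],[[0,0,-0.08],0],[[0,0,0],0],[[0,0,0],0],[[0,0,0],0]]'; python3 -m pendant '[[[0,0,-0.06],0],[[0,0,-0.04],0],[[0,0,0],0],[[0,0,0],0],[[0,0,0],0]]'
```

```text
time_s: 27.43
ee_pos: [0.5983, 0.1179, 0.0478]
eef_rot: [3.142, 0.0, 3.141]
force: [0.1, 0.7, -1.6]
grip_width: 0.0602
grip_force: 20.0
time_s: 27.85
ee_pos: [0.5985, 0.1179, 0.0472]
eef_rot: [3.142, 0.001, 3.141]
force: [-3.4, -0.2, 4.9]
grip_width: 0.0607
grip_force: 20.0
```

Contact, so I release, retreat towards the robot and look.

```bash
python3 -m pendant '[[[0,0,0],0],[[0,0,0],0],[[0,0,0],0],[[0,0,0],0],[[0,0,0],0],[[0,0,0],0],[[0,0,1],0],[[0,0,2],0],[[0,0,2.5],0],[[0,0,2],0],[[0,0,1],0],[[-2,0,0],0],[[-3,1,0],0],[[-3,2,0],0],[[-3,2,0],0],[[-3,2,0],0],[[-3,2,0],0],[[-1.5,2,0],0],[[0,0,0],0],[[0,0,0],0]]' 1
python3 - <<'E'
from h import *
c=ctrl.camera("top");s=ctrl.camera("scene");C=chans(c)
u=proj(c,(.5866,.1161,.01)).round().astype(int);print("b",*sides(ray(c,outline(c,C["b"],.33,(*(u-34),*(u+34))),.01)*1000))
P=model2(c,(.5866,.1161),.055);print(rect(P/1000));desc(P,0,[586.6,116.1])
T=[]
for cc,xy,z in((c,(.6015,.3153),.05),(c,(.5866,.1161),.05),(s,(.5866,.1161),.04),(s,(.6015,.3153),.04)):
    u=proj(cc,(*xy,z)).round().astype(int);x0,y0=u-[25,25];print(x0,y0)
    T.append(cv2.resize(cc["color"][y0:y0+50,x0:x0+50],(300,300) if cc is s else (400,400),interpolation=cv2.INTER_CUBIC))
A=np.hstack(T[:2]);B=np.hstack([cv2.resize(t,(200,200)) for t in T[2:]])
cv2.imwrite("pics/f.png",np.vstack([A,np.hstack([B,np.zeros((200,400,3),np.uint8)])])[...,::-1])
E
```

```text
time_s: 29.52
ee_pos: [0.4129, 0.2285, 0.132]
eef_rot: [3.141, 0.0, -3.14]
force: [0.6, -0.2, -0.9]
grip_width: 0.0941
grip_force: 0.0
b [586.5 116. ] [ 0.12 -0.2   0.4  -0.17] [79.9 86.4 79.9 86.1]
[586.1 115.8  58.7  53.3  89.3]
  x -27.2 26.5 mid -0.37 y -29.8 28.8
  midline y at 0 -0.35, slope -1.1 deg mids [ 0.1  0.2 -0.2 -0.1 -0.1 -0.2 -0.1 -0.2 -0.4 -0.3 -0.7 -0.7 -0.9 -0.7
 -0.6 -0.4]
147 186
253 197
265 203
216 151
```

View pics/f.png

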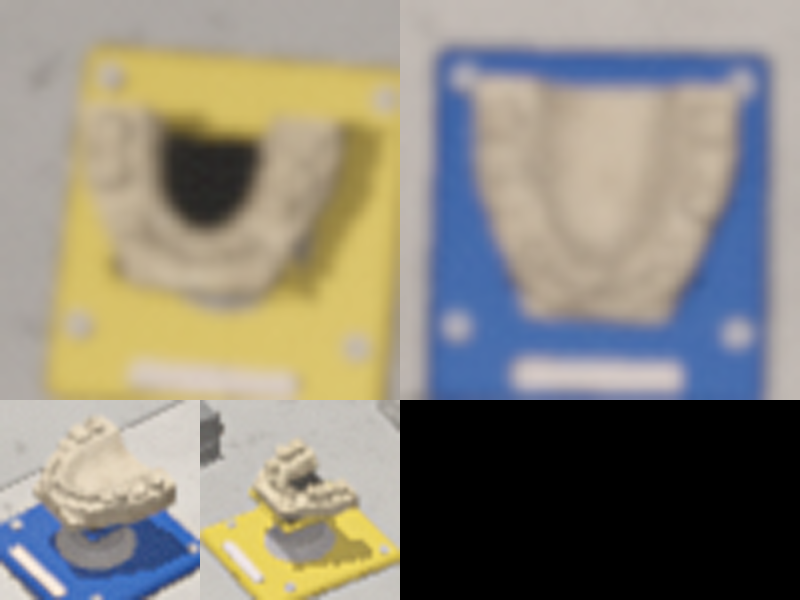

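The final view shows the upper jaw flat on the blue stand, centred to about 0.5 mm and squared to about 1°. The lower jaw is flat on the yellow stand. The front teeth of both face the white stripes.

```bash
python3 -c "
from station import ctrl
print(ctrl.hand_in())"
```

```text
the job is handed in; nothing more can be done
None
```

The jaws are swapped and the job is handed in at about 30 s: by the camera, the upper is flat on blue (within about 0.5 mm and 1°), the lower is flat on yellow (within about 1 mm), and both sets of front teeth face the stripes; no verdict came back.

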